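# Set up the photometer: roll the cell to the beam, click the filter selector round

## Robot

A 7-joint arm with a two-finger parallel gripper is mounted at the origin on the work surface. World frame = base frame: x ahead of the robot, y to its left, z up, the work surface at z = 0. Lengths are in m, angles in rad, forces in N, time in s.
With the tool pointing down it reaches from about 0.425 to 0.95 m from the base axis. Payload 4.7 kg.
Tool frame: the origin (TCP) lies between the finger pads; the fingertips stand 14 mm ahead of it and the grasp point (between the pads) lies 5 mm behind it; z points along the fingers, y is the direction in which the jaws open and shut (so a half turn about z gives the same grasp; the last joint's range is limited). The gripper opens to 87 mm and grips with 3 to 60 N. Pads are 19 mm wide; open, the fingers measure 117 mm over their backs; the gripper's body (75 mm by 190 mm) begins 51 mm behind the grasp point.
Start: joints at [1.2, 0.469, -0.049, 1.532, 0.024, 1.141, -0.082], TCP at [0.226, -0.636, 0.237] pointing down, gripper open.
Joint ranges: [-2.59, 2.59], [-0.33, 1.99], [-1.39, 1.29], [0.1, 2.45], [-1.04, 4.18], [0.21, 1.99], [-2.66, 2.66]. Speed limits (rad/s): [2.57, 2.57, 3.14, 3.14, 3.14, 3.14, 3.14].

## Interface

Orientations are given as a rotation vector (axis times angle).
In Python, from station import telemetry, viewer, ticket, finder gives the robot as it stands.
- The arm moves only by the shell command python3 -m creep 'ROWS' [OPENING] [FORCE]. ROWS is JSON, a list of rows, each a list of 2 entries, a list of its own where there are three numbers: the shift along the tool's x, y, z in mm, then the turn about the tool's z in degrees. A call has exactly 10 rows; each row shifts and turns the commanded pose from where the row before left it, along the tool's axes as they then stand; what a row does not reach is not made up. A row lasts 1/12 s, in which the tool goes at most 41.7 mm and 7.16 degrees, less where a joint would pass 70% of its speed; a pose out of reach is approached as far as the arm can. A call with a gripper value outside its range is refused whole. OPENING is the opening, from 0 (shut) to 1 (fully open), set as the call begins (- or left out, the last holds). The fingers move at their own pace and stop on an object; FORCE is the grip in N (left out, the last holds). Time passes only in rows, so rows that do not move let the fingers close, or fill a call up. It gives the time, the measured TCP pose, the force and the opening at its end, in the units of the state.
- telemetry.sense(): the state, without advancing time (a new reading comes with each control period).
- viewer.snapshot(name): name is "scene" or "side" or "wrist"; returns (picture, depth): 384x512x3 uint8, red, green, blue; 384x512 float32, m along the optical axis (not along the pixel's ray), 0 where there is no reading.
- viewer.get_calibration(name): a dict with "intrinsics" (3x3 intrinsics, pixels), "extrinsics" (4x4, takes a point from camera to world coordinates). Camera axes: x right, y up, looking along -z (the intrinsics and any distortion apply to the point x, -y, -z); pixel columns grow to the right and rows downward; lengths in m; the calibration is good to about 2 mm. A picture is of the moment at which its call begins: read the wrist's pose just before it. get_calibration takes no time and is no camera call; for the wrist camera it gives the pose at the moment of the call.
- ticket.job_done(): hands the job in, once; it reports no verdict.
Trained networks look in the newest picture that a camera, given by its name, has taken for a name from the list of things; names that differ only in an ending like _2 or _b are one class to them, and where a whole thing is asked for, a point or a joint stands for the part that bears it (a point fixed in the world has none). Each returns a list of dicts, best first, with "score" (0 to 1); they miss things now and then, are a little off and sometimes report something else, mostly with a low value. They report only what shows in the picture. A call takes as long as a camera call. They do not tell look-alikes from the thing itself.
- finder.search_frame(camera, thing): "location" ([x, y, z] in m, in the coordinates of the camera as it stood for that picture, good to about 4 mm: the middle of the surface that is visible of it).
- finder.trace(camera, thing): "mask" (384x512 bool, what is visible of it).
The state is a dict: "time_s": time; "joint_positions": joint angles; "joint_velocities": joint speeds; "joint_efforts": joint torques, N m; "tcp_pos": TCP position; "tcp_rot": TCP orientation; "force": force on the tool from outside, world axes, zero at the start; "torque": the same for the moment, N m; "finger_gap": opening from 0.0 (shut) to 1.0 (fully open).
Only numpy, scipy, OpenCV 4.12 (cv2) and the standard library are available. Lean on these libraries where they do the work, as an engineer would, in place of code of your own. Each camera call takes 0.05 s, during which the arm holds its last target.

## Task

Get the photometer ready for a reading. First roll the long glass cell along its grey side plate, without lifting it, until it lies on the green line in front of the beam port; then turn the four-post filter selector click by click, pushing its posts from the front (a clear guard covers the rear half), until the green post has clicked in at the green lamp. Be gentle with the selector and leave the beaker and the jar where they are.

Things in the scene. Friction and masses are not known exactly. Their poses are not given: they have to be found in the camera images.
- photometer: fixed white instrument, 315 x 320 mm; origin on the bench below the selector's vertical axis, front to its own -x (the robot). Deck top 70 mm high, x -115 to 95 mm, y -160 to 160 mm; behind it a tower 160 mm high. A clear guard (roof 127 to 132 mm above the bench, side walls at y +-100 mm) covers the selector from x 12 mm back to the tower, so only its front half can be touched
- beam_spot (a point): where the cell's centre belongs, 32 mm above the bench; axes as the photometer's. It lies at the photometer's x 30, y -245 mm, over the green line, in front of the black beam port. The grey side plate (4 mm thick; photometer's x -170 to 90 mm, y -160 to -350 mm) lies under it; the cell rolls on it along +x, away from the robot
- cell_center (a point): centre of the glass cell, a lying tube 120 mm long along its own y, 0.2 to 0.42 kg: glass barrel 48 mm across between two black 16-sided caps, 56 mm across flats, 16 mm long, so it stands still on a facet and rolls in steps of 11 mm. Its x and z axes turn with it as it rolls. Resting, the centre is 32 mm above the bench
- selector: rotary switch: a grey disc, 150 mm across, that turns about the vertical either way, with 12 sprung click positions 30 degrees apart; up to 6 N on a post, growing until half-way, takes it over a click: at half-way (15 degrees) it springs on to the next within 0.5 s. Origin on the axis, 72 mm above the bench; disc top 84 mm above the bench. Its own -x axis points to the green post
- green_post (a point): centre of the green post, half-way up. The selector has four upright posts, one green and three black, every 90 degrees, 60 mm from the axis, 16 mm across, 36 mm high, from 84 to 120 mm above the bench
- selector_aim (a point): point in line with the green post and the green stripe on the disc, 95 mm from the axis (20 mm outside the disc's rim). It is in a click straight in front (the photometer's -x) and at every 30 degrees from there
- lamp_green: the wanted position: a round green lamp, 18 mm across, 4 mm high, on the deck 95 mm from the selector's axis, straight in front of it or 60 degrees to either side; the other two such places have grey lamps. Always at a click position. Origin under its centre
- beaker: glass beaker, 72 mm across, 90 mm high, beside the side plate (leave alone)
- jar: amber jar, 60 mm across, 70 mm high, in front of the instrument (leave alone)
Mind the look-alikes: they are no part of the job. Leave any red look-alike of the part that bears cell_center alone.

How it is judged:
On the way, in this order (a step that is already met when the one before it is completed fails the run):
1. the cell has rolled over by more than 60 degrees (angle between cell_center's own z axis and vertical above 1.1 rad), for 0.05 s.
2. the cell lies on the green line in front of the beam port (horizontal distance between cell_center and beam_spot below 0.02 m and x of cell_center in the frame of beam_spot between -0.01 and 0.01 m and angle between the y axis of cell_center and the y axis of beam_spot, either way round below 0.2 rad and height (world z) of cell_center below 0.04 m), for 0.3 s.
3. the green post is clicked in at the green lamp (horizontal distance between selector_aim and lamp_green below 0.008 m and angular speed of selector below 0.05 rad/s), for 0.3 s.
At the end, for the whole second after the job is handed in: The cell lies still on the side plate, its centre within 10 mm of the green line and 20 mm of the beam spot, square to the line within 0.2 rad; the selector is at rest with its aim point within 8 mm of the green lamp (all of step 2 and all of step 3); the robot touches nothing.
It fails at once if the cell is lifted off the plate (height (world z) of cell_center above 0.05 m).
It fails at once if the selector is forced (over 30 N) (contact force between the arm and selector above 30 N).
It fails at once if the beaker or the jar is shifted by more than 30 mm (distance of any of beaker, jar from where it was at the start of the episode above 0.03 m).
It also fails if it takes over 64 s, if anything falls off the work surface, if the arm or the gripper's body presses on something with over 40 N, if the wrist force passes 120 N, or if a joint passes its speed limit or range.

## Working session

There is one attempt and no reset: what is moved stays moved. The work goes in short steps, Python scripts to look and compute and a shell command to move; the robot and the scene stay as the last step left them, time stands still between calls to the robot, and variables do not carry over. Pictures are saved under pics/ and viewed, and the job is handed in when it is done.

```bash
mkdir -p pics; ls; cat > h.py <<'E'
import numpy as np, cv2
from station import telemetry, viewer, ticket, finder
def snap(n,f):
    p,d=viewer.snapshot(n); cv2.imwrite(f'pics/{f}.png',p[:,:,::-1]); np.savez(f'pics/{f}.npz',p=p,d=d,E=viewer.get_calibration(n)['extrinsics'],K=viewer.get_calibration(n)['intrinsics']); return p,d
def cal(n):
    c=viewer.get_calibration(n); return np.array(c['intrinsics']),np.array(c['extrinsics']),c
def w(n,loc):
    K,E,_=cal(n); return (E@np.r_[loc,1])[:3]
def px(n,u,v,d):
    K,E,_=cal(n); x=(u-K[0,2])/K[0,0]*d; y=(v-K[1,2])/K[1,1]*d
    return (E@np.array([x,-y,-d,1]))[:3]
def proj(n,P):
    K,E,_=cal(n); c=np.linalg.inv(E)@np.r_[P,1]; return K[0,0]*c[0]/-c[2]+K[0,2], K[1,1]*-c[1]/-c[2]+K[1,2]
E
python3 - <<'E'
from h import *
s=telemetry.sense(); print({k:np.round(v,3) for k,v in s.items()})
for n in ['scene','side']:
    p,d=snap(n,n+'0'); c=cal(n)[2]; print(n,c)
E
```

```text
pics
{'time_s': np.float64(0.0), 'joint_positions': array([ 1.2  ,  0.469, -0.049,  1.534,  0.024,  1.141, -0.082]), 'joint_velocities': array([ 0.002,  0.   , -0.001,  0.001, -0.   ,  0.   , -0.001]), 'joint_efforts': array([ 0.0000e+00, -5.0798e+01, -8.1000e-02, -2.3616e+01, -6.2000e-02,
        3.8000e-02,  0.0000e+00]), 'tcp_pos': array([ 0.226, -0.635,  0.235]), 'tcp_rot': array([-3.094e+00, -5.340e-01,  1.000e-03]), 'force': array([-0.171,  0.467,  0.474]), 'torque': array([0.003, 0.   , 0.015]), 'finger_gap': np.float64(0.998)}
scene {'intrinsics': array([[454.08102638,   0.        , 255.66703242],
       [  0.        , 454.08102638, 195.92927801],
       [  0.        ,   0.        ,   1.        ]]), 'extrinsics': array([[-0.04572836, -0.53610193,  0.84291378,  1.38837671],
       [ 0.99887397, -0.03521339,  0.03179317, -0.1139662 ],
       [ 0.01263747,  0.84341848,  0.53710852,  0.67524455],
       [ 0.        ,  0.        ,  0.        ,  1.        ]])}
side {'intrinsics': array([[493.14640615,   0.        , 258.14558733],
       [  0.        , 493.14640615, 196.33999606],
       [  0.        ,   0.        ,   1.        ]]), 'extrinsics': array([[-0.95603617,  0.19118522, -0.22235795,  0.28023979],
       [-0.2930666 , -0.64963036,  0.70149296,  0.596282  ],
       [-0.01033539,  0.73581833,  0.67710012,  0.78189316],
       [ 0.        ,  0.        ,  0.        ,  1.        ]])}
```

View pics/scene0.png

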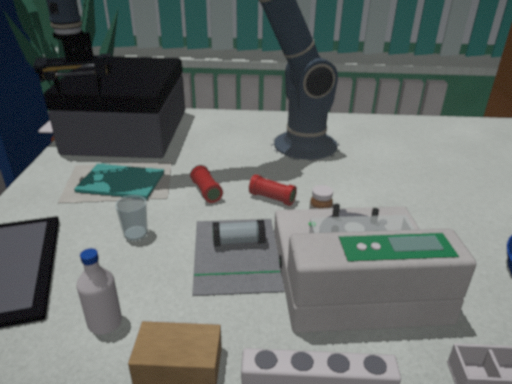

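View pics/side0.png

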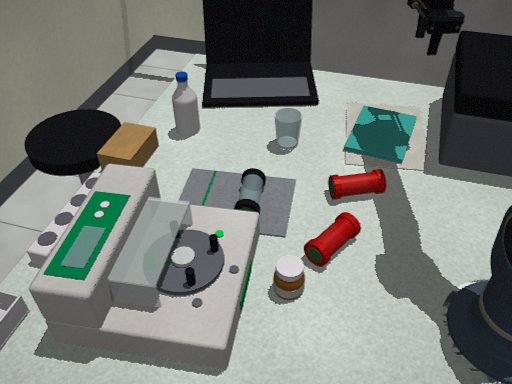

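```bash
python3 - <<'E'
from h import *
for n in ['scene','side']:
  for t in ['photometer','cell_center','selector','green_post','selector_aim','lamp_green','beaker','jar','beam_spot']:
    try: r=finder.search_frame(n,t)
    except Exception as e: print(n,t,e); continue
    for q in r[:3]:
        P=w(n,q['location']); print(n,t,round(q['score'],2),P.round(3),np.round(proj(n,P)))
print(telemetry.sense()['time_s'])
E
```

```text
scene photometer 0.91 [0.756 0.03  0.094] [345. 280.]
scene photometer 0.73 [0.415 0.013 0.061] [321. 196.]
scene cell_center 0.8 [ 0.559 -0.184  0.051] [238. 231.]
scene cell_center 0.77 [ 0.349 -0.287  0.048] [206. 183.]
scene cell_center 0.69 [ 0.355 -0.105  0.045] [274. 188.]
scene selector 0.79 [0.541 0.054 0.101] [345. 212.]
scene selector 0.62 [0.759 0.029 0.096] [345. 281.]
scene green_post 0.55 [0.544 0.053 0.104] [344. 212.]
scene selector_aim 0.69 [0.542 0.06  0.103] [348. 212.]
scene lamp_green 0.75 [ 0.544 -0.432  0.069] [131. 217.]
scene lamp_green 0.48 [0.54  0.054 0.104] [345. 211.]
scene beaker 0.83 [ 0.545 -0.431  0.069] [132. 217.]
scene jar 0.6 [0.415 0.014 0.06 ] [321. 197.]
scene jar 0.39 [0.756 0.032 0.093] [346. 281.]
scene beam_spot 0.95 [0.761 0.03  0.098] [345. 281.]
side photometer 0.97 [0.63  0.128 0.078] [152. 278.]
side cell_center 0.94 [ 0.54  -0.177  0.051] [252. 190.]
side cell_center 0.88 [ 0.342 -0.088  0.045] [332. 239.]
side cell_center 0.88 [ 0.321 -0.278  0.044] [357. 182.]
side selector 0.66 [0.574 0.084 0.08 ] [190. 266.]
side selector_aim 0.97 [0.573 0.081 0.081] [192. 265.]
side selector_aim 0.55 [0.63  0.127 0.084] [152. 276.]
side lamp_green 0.5 [ 0.554 -0.014  0.075] [220. 233.]
side lamp_green 0.29 [0.574 0.088 0.082] [190. 267.]
side beaker 0.85 [ 0.518 -0.413  0.062] [288. 129.]
side beaker 0.45 [0.626 0.126 0.08 ] [154. 278.]
side jar 0.9 [0.4   0.039 0.054] [289. 278.]
side beam_spot 0.66 [0.632 0.128 0.082] [151. 277.]
1.0
```

```bash
python3 - <<'E'
import cv2
a=cv2.imread('pics/side0.png')
cv2.imwrite('pics/c1.png',cv2.resize(a[160:330,90:310],None,fx=3.5,fy=3.5,interpolation=cv2.INTER_CUBIC))
E
```

```text
(no output)
```

View pics/c1.png

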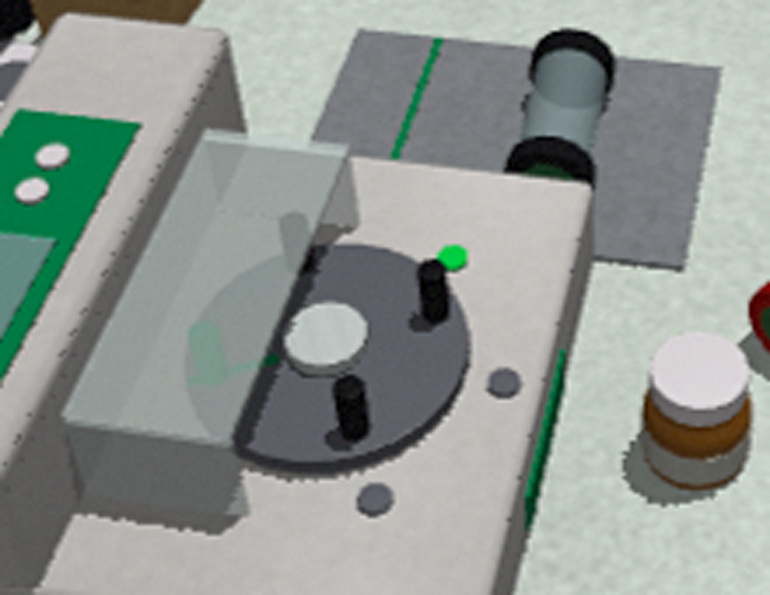

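```bash
cat >> h.py <<'E'
def ray(n,u,v,z):
    K,E,_=cal(n); d=E[:3,:3]@np.array([(u-K[0,2])/K[0,0],-(v-K[1,2])/K[1,1],-1]); o=E[:3,3]
    return o+d*(z-o[2])/d[2]
E
python3 - <<'E'
from h import *
f=lambda x,y,z:ray('side',90+x/3.5,160+y/3.5,z)
g,m,l=f(453,257,.074),f(504,382,.074),f(375,498,.074)
print(g,m,l)
from scipy.optimize import least_squares
obs=np.array([g,m,l])[:,:2]
def R(p,off):
    c,s=np.cos(p[2]),np.sin(p[2]); return p[:2]+off@np.array([[c,s],[-s,c]])
A=np.radians([-60,0,60])  # at angle about -x
off=95e-3*np.stack([-np.cos(A),np.sin(A)],1)
r=least_squares(lambda p:(R(p,off)-obs).ravel(),[.57,.07,0]); print('pose',r.x,np.degrees(r.x[2]),r.fun)
p=r.x
c=np.cos(p[2]);s=np.sin(p[2])
inv=lambda P:(np.array([[c,s],[-s,c]])@(np.array(P)[:2]-p[:2]))
print('beam',R(p,np.array([[.03,-.245]])))
# posts: top and base
for nm,q,z in [('post1top',(432,266),.12),('post1base',(432,318),.084),('post2top',(349,382),.12),('post2base',(350,436),.084),('post3base',(305,270),.084),('greentop',(203,330),.12),('greenbase',(210,380),.084),('stripe',(275,360),.084),('hub',(327,333),.09),
  ('platefr',(720,70),.004),('platefl',(685,268),.004),('line1',(437,42),.004),('line2',(397,157),.004)]:
    P=f(*q,z); o=inv(P); print(nm,P.round(3),(o*1000).round(1),np.degrees(np.arctan2(o[1],-o[0])).round(1))
# cell from mask depth
for n in ['side','scene']:
    snap(n,n+'1')
    for q in finder.trace(n,'cell_center')[:3]:
        z=np.load(f'pics/{n}1.npz'); m=q['mask']; v,u=np.nonzero(m&(z['d']>0))
        pts=np.array([px(n,a,b,z['d'][b,a]) for a,b in zip(u,v)])
        print(n,q['score'],m.sum(),pts.min(0).round(3),pts.max(0).round(3),np.median(pts,0).round(3))
E
```

```text
[ 0.55409553 -0.0129189   0.074     ] [0.49745468 0.0632684  0.074     ] [0.53452307 0.15003947 0.074     ]
pose [0.5915778  0.07430457 0.11883071] 6.808498311326494 [ 7.07395532e-05 -9.99411291e-05 -2.06939756e-04 -2.26197830e-04
  1.36200203e-04  3.26138959e-04]
beam [[ 0.65041129 -0.16541114]]
post1top [0.545 0.036 0.12 ] [-51.2 -32.7] -32.5
post1base [0.545 0.041 0.084] [-49.7 -28. ] -29.3
post2top [0.556 0.12  0.12 ] [-29.9  49.1] 58.6
post2base [0.557 0.125 0.084] [-28.2  54.8] 62.8
post3base [0.625 0.028 0.084] [ 27.5 -50. ] -118.9
greentop [0.64 0.11 0.12] [52.  29.4] 150.5
greenbase [0.641 0.113 0.084] [53.2 32.5] 148.6
stripe [0.614 0.091 0.084] [24.1 14. ] 149.8
hub [0.592 0.071 0.09 ] [ 0.4 -3.5] -97.3
platefr [ 0.466 -0.291  0.004] [-168.2 -347.7] -64.2
platefl [ 0.442 -0.105  0.004] [-169.9 -160.1] -43.3
line1 [ 0.664 -0.264  0.004] [  31.8 -344.7] -95.3
line2 [ 0.648 -0.147  0.004] [  29.3 -226.1] -97.4
side 0.77 1481 [ 0.293 -0.162 -0.001] [ 0.394 -0.04   0.059] [ 0.343 -0.087  0.046]
side 0.63 1251 [ 0.254 -0.391 -0.005] [ 0.393 -0.237  0.059] [ 0.32  -0.277  0.043]Traceback (most recent call last):
  File "<stdin>", line 25, in <module>
  File "h.py", line 10, in px
    K,E,_=cal(n); x=(u-K[0,2])/K[0,0]*d; y=(v-K[1,2])/K[1,1]*d
          ~~~^^^
  File "h.py", line 6, in cal
    c=viewer.get_calibration(n); return np.array(c['intrinsics']),np.array(c['extrinsics']),c
ValueError: time passes only in moves, steps and waits
```

```bash
python3 - <<'E'
s=open('h.py').read()
s=s.replace("def cal(n):\n","_C={}\ndef cal(n):\n    if n in _C: return _C[n]\n    _C[n]=_cal(n); return _C[n]\ndef _cal(n):\n")
s+='''
PP=np.array([.5916,.0743]); YW=np.radians(6.81); c_,s_=np.cos(YW),np.sin(YW)
def toph(P): P=np.atleast_2d(P)[:,:2]-PP; return P@np.array([[c_,-s_],[s_,c_]])
def tow(o): return PP+np.atleast_2d(o)@np.array([[c_,s_],[-s_,c_]])
def cloud(d,m,n):
    K,E,_=cal(n); v,u=np.nonzero(m&(d>0)); D=d[v,u]
    Q=np.stack([(u-K[0,2])/K[0,0]*D,-(v-K[1,2])/K[1,1]*D,-D],1); return Q@E[:3,:3].T+E[:3,3]
'''
open('h.py','w').write(s)
E
python3 - <<'E'
from h import *
print(tow([30,-245] and [.03,-.245]))
for n in ['side','scene']:
    p,d=snap(n,n+'1')
    for q in finder.trace(n,'cell_center')[:4]:
        P=cloud(d,q['mask'],n); 
        if np.median(P[:,0])<.45: continue
        o=toph(P)*1000; print(n,q['score'],len(P),np.percentile(o,[1,5,50,95,99],axis=0).round(0).T, np.percentile(P[:,2],[5,50,95,99]).round(3))
        t=P[:,2]>.045; print('top', o[t].mean(0),t.sum())
# line / direct region cloud in side image crop
d=np.load('pics/side1.npz')['d']; m=np.zeros(d.shape,bool); m[160:225,225:275]=1
P=cloud(d,m,'side'); o=toph(P)*1000; k=(P[:,2]>.05)&(o[:,1]<-165)&(o[:,0]<60)&(o[:,0]>-170); print(k.sum(),np.percentile(o[k],[0,5,50,95,100],axis=0).round(0).T)
for y0 in range(-340,-160,15):
    kk=k&(abs(o[:,1]-y0)<7.5); print(y0,kk.sum(), o[kk][:,0].mean().round(1) if kk.any() else '', P[kk][:,2].max().round(3) if kk.any() else '')
E
```

```text
[[ 0.65043978 -0.16541416]]
side 0.81 936 [[-104. -100.  -81.  -56.  -49.]
 [-307. -301. -242. -188. -187.]] [0.038 0.052 0.059 0.061]
top [ -77.74315275 -243.01106057] 743
side 0.45 35678 [[-155. -114.   37.  178.  193.]
 [-335. -276.   51.  159.  159.]] [0.003 0.083 0.162 0.164]
top [46.88080389 42.66655675] 29368
scene 0.77 1108 [[ -90.  -84.  -61.  -52.  -50.]
 [-311. -307. -253. -198. -193.]] [0.023 0.049 0.061 0.063]
top [ -69.08229927 -253.30185301] 659
592 [[-101.  -94.  -77.  -61.  -54.]
 [-312. -303. -243. -189. -186.]]
-340 0  
-325 0  
-310 35 -74.9 0.061
-295 86 -74.8 0.062
-280 58 -74.9 0.058
-265 59 -76.1 0.057
-250 60 -77.1 0.058
-235 71 -77.7 0.059
-220 63 -78.7 0.057
-205 58 -80.7 0.062
-190 102 -79.3 0.063
-175 0
```

```bash
cat >> h.py <<'E'
from scipy.spatial.transform import Rotation as Ro
def plan(xy,z,yaw_y=None):
    s=telemetry.sense(); R=Ro.from_rotvec(s['tcp_rot']).as_matrix(); T=s['tcp_pos']
    dv=R.T@(np.r_[xy,z]-T)*1000
    y=np.degrees(np.arctan2(R[1,1],R[0,1])); 
    print('t',round(s['time_s'],2),'tcp',T.round(4),'ph',(toph(T)*1000).round(1),'yaw_y',y.round(1),'tilt',np.degrees(np.arccos(-R[2,2])).round(1),'F',np.round(s['force'],1),'gap',round(s['finger_gap'],2))
    print('shift tool mm',dv.round(1),'turn tool z',None if yaw_y is None else -((yaw_y-y+180)%360-180))
E
python3 - <<'E'
from h import *
t=tow([-.076,-.249])[0]; print(t); plan(t,.16,6.8)
E
```

```text
[ 0.54566193 -0.18195513]
t 1.3 tcp [ 0.2263 -0.6359  0.2366] ph [[-447.  -661.9]] yaw_y -70.4 tilt 0.0 F [-0.2 -0.5  0.9] gap 1.0
shift tool mm [ 453.1 -320.7   76.6] turn tool z -77.21664924053346
```

```bash
python3 -m creep '[[[28.3,-20,0],0],[[28.3,-20,0],0],[[28.3,-20,0],0],[[28.3,-20,0],0],[[28.3,-20,0],0],[[28.3,-20,0],0],[[28.3,-20,0],0],[[28.3,-20,0],0],[[28.3,-20,0],0],[[28.3,-20,0],0]]' 0.92
python3 -m creep '[[[28.3,-20,0],0],[[28.3,-20,0],0],[[28.3,-20,0],0],[[28.3,-20,0],0],[[28.3,-20,0],0],[[28.3,-20,0],0],[[0,0,0],-7],[[0,0,0],-7],[[0,0,0],-7],[[0,0,0],-7]]'
python3 -m creep '[[[0,0,10],-7],[[0,0,10],-7],[[0,0,10],-7],[[0,0,10],-7],[[0,0,10],-7],[[0,0,10],-7],[[0,0,10],-7],[[0,0,0],0],[[0,0,0],0],[[0,0,0],0]]'
python3 - <<'E'
from h import *
t=tow([-.076,-.249])[0]; plan(t,.036,6.8)
snap('wrist','w1'); snap('side','side2')
E
```

```text
time_s: 2.13
tcp_pos: [0.4266, -0.3512, 0.2369]
tcp_rot: [3.095, 0.534, 0.001]
force: [0.7, -0.2, 0.1]
finger_gap: 0.923
time_s: 2.97
tcp_pos: [0.5458, -0.1824, 0.2366]
tcp_rot: [2.87, 1.277, 0.0]
force: [0.1, 0.4, -0.2]
finger_gap: 0.92
time_s: 3.8
tcp_pos: [0.5461, -0.1829, 0.1672]
tcp_rot: [2.093, 2.342, 0.001]
force: [-0.2, -0.6, 0.7]
finger_gap: 0.922
t 3.8 tcp [ 0.5461 -0.1829  0.1672] ph [[ -75.7 -249.9]] yaw_y 6.4 tilt 0.1 F [-0.2 -0.6  0.7] gap 0.92
shift tool mm [  1.   -0.4 131.2] turn tool z -0.37842619341768113
```

View pics/w1.png

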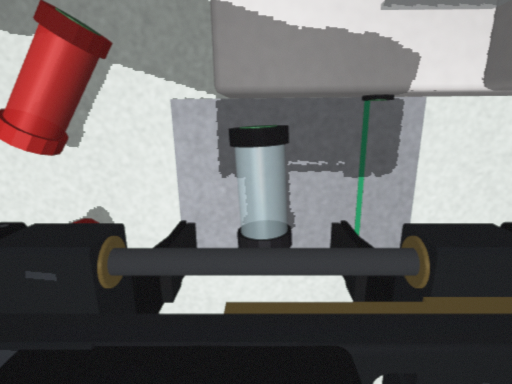

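View pics/side2.png

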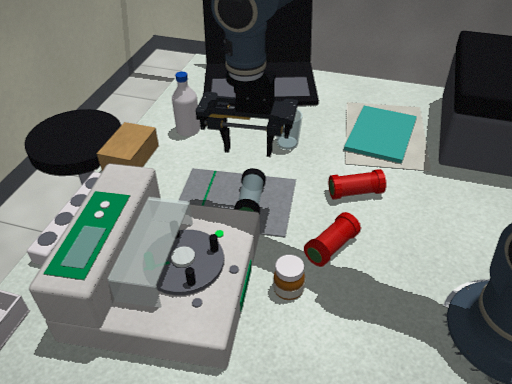

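```bash
python3 -m creep '[[[1,0,20],-0.4],[[0,0,20],0],[[0,0,20],0],[[0,0,18],0],[[0,0,15],0],[[0,0,12],0],[[0,0,10],0],[[0,0,8],0],[[0,0,5],0],[[0,0,3],0]]'
python3 - <<'E'
from h import *
t=tow([.030,-.249])[0]; plan(t,.036,6.8)
snap('wrist','w2'); snap('side','side3')
E
```

```text
time_s: 4.73
tcp_pos: [0.5457, -0.1817, 0.0353]
tcp_rot: [2.082, 2.352, -0.0]
force: [0.2, 0.3, -0.1]
finger_gap: 0.921
t 4.73 tcp [ 0.5457 -0.1817  0.0353] ph [[ -76.  -248.8]] yaw_y 7.0 tilt 0.0 F [ 0.2  0.3 -0.1] gap 0.92
shift tool mm [ -0.6 106.   -0.7] turn tool z 0.1753207777556156
```

View pics/w2.png

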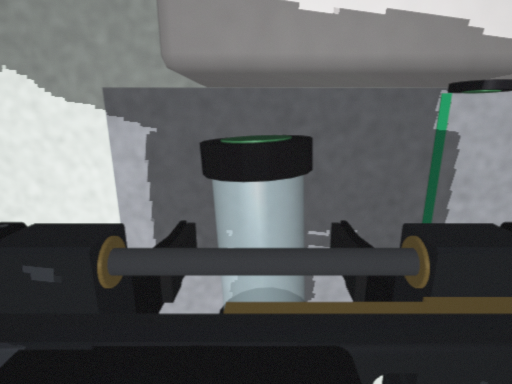

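View pics/side3.png

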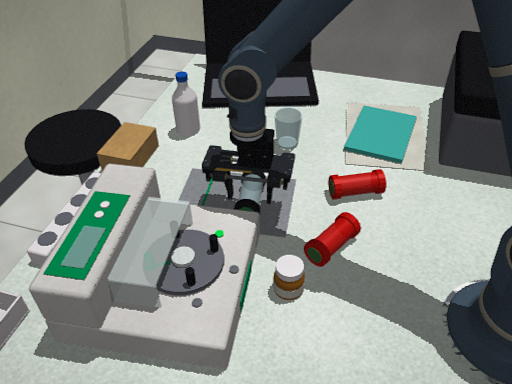

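```bash
python3 -m creep '[[[0,0,0],0],[[0,0,0],0],[[0,3,0],0],[[0,4,0],0],[[0,4,0],0],[[0,4,0],0],[[0,4,0],0],[[0,4,0],0],[[0,4,0],0],[[0,4,0],0]]' 0.69
python3 - <<'E'
from h import *
t=tow([.030,-.249])[0]; plan(t,.036,6.8)
snap('wrist','w3'); snap('side','side4')
E
```

```text
time_s: 5.67
tcp_pos: [0.5769, -0.1778, 0.0355]
tcp_rot: [2.082, 2.353, 0.0]
force: [-1.0, 0.6, 0.4]
finger_gap: 0.692
t 5.67 tcp [ 0.5769 -0.1778  0.0355] ph [[ -44.5 -248.6]] yaw_y 7.0 tilt 0.0 F [-1.   0.6  0.4] gap 0.69
shift tool mm [-0.6 74.5 -0.4] turn tool z 0.18994880375976209
```

View pics/w3.png

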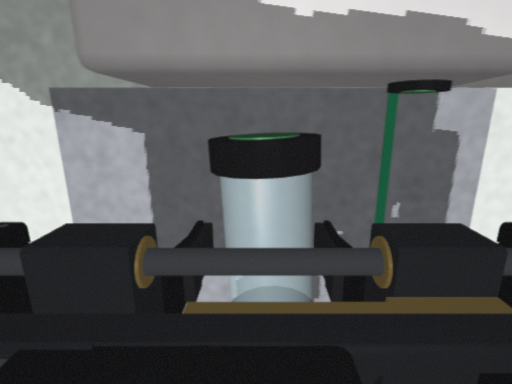

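```bash
python3 - <<'E'
import cv2,numpy as np
a=[cv2.resize(cv2.imread(f'pics/{n}.png')[120:190,190:330],None,fx=4,fy=4,interpolation=cv2.INTER_CUBIC) for n in('w2','w3')]
cv2.imwrite('pics/c2.png',np.vstack(a))
b=[cv2.resize(cv2.imread(f'pics/{n}.png')[160:230,210:280],None,fx=5,fy=5,interpolation=cv2.INTER_CUBIC) for n in('side3','side4')]
cv2.imwrite('pics/c3.png',np.hstack(b))
E
```

```text
(no output)
```

View pics/c2.png

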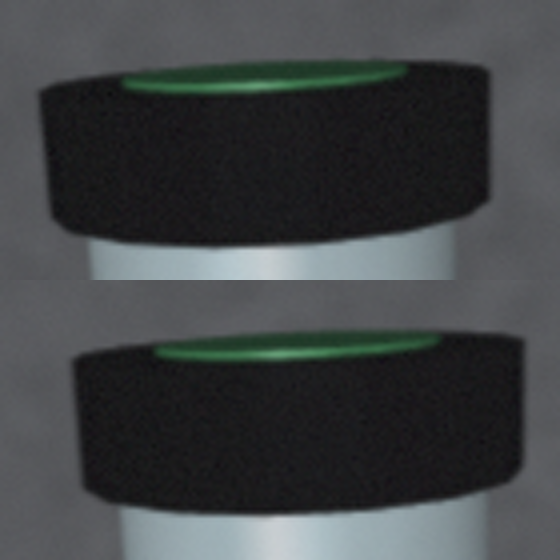

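View pics/c3.png

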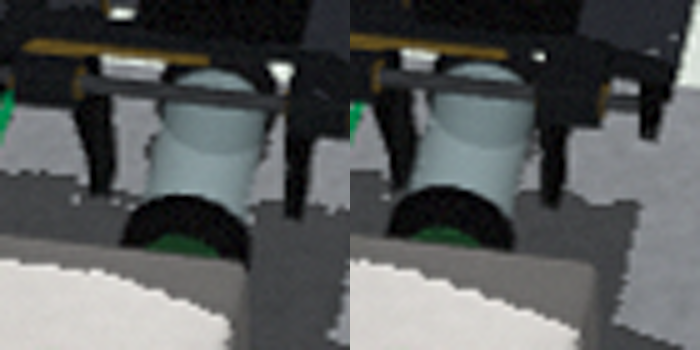

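```bash
for i in 1 2; do :; done
python3 -m creep '[[[0,0.3,0],0],[[0,0.3,0],0],[[0,0.3,0],0],[[0,0.3,0],0],[[0,0.3,0],0],[[0,0.3,0],0],[[0,0.3,0],0],[[0,0.3,0],0],[[0,0.3,0],0],[[0,0.3,0],0]]'
python3 -c "
from h import *
snap('wrist','w4a'); print(telemetry.sense()['force'])"
python3 -m creep '[[[0,0.3,0],0],[[0,0.3,0],0],[[0,0.3,0],0],[[0,0.3,0],0],[[0,0.3,0],0],[[0,0.3,0],0],[[0,0.3,0],0],[[0,0.3,0],0],[[0,0.3,0],0],[[0,0.3,0],0]]'
python3 -c "
from h import *
snap('wrist','w4b'); print(telemetry.sense()['force'])"
python3 -m creep '[[[0,0.3,0],0],[[0,0.3,0],0],[[0,0.3,0],0],[[0,0.3,0],0],[[0,0.3,0],0],[[0,0.3,0],0],[[0,0.3,0],0],[[0,0.3,0],0],[[0,0.3,0],0],[[0,0.3,0],0]]'
python3 -c "
from h import *
snap('wrist','w4c'); print(telemetry.sense()['force'])"
python3 - <<'E'
import cv2,numpy as np
a=[cv2.resize(cv2.imread(f'pics/{n}.png')[125:185,195:335],None,fx=4,fy=2.5,interpolation=cv2.INTER_CUBIC) for n in('w3','w4a','w4b','w4c')]
cv2.imwrite('pics/c4.png',np.vstack(a))
E
```

```text
time_s: 6.6
tcp_pos: [0.5793, -0.1776, 0.0356]
tcp_rot: [2.082, 2.353, 0.0]
force: [-0.0, 0.6, 0.3]
finger_gap: 0.689
[ 0.35272588 -0.40616037 -0.04834861]
time_s: 7.48
tcp_pos: [0.5823, -0.1772, 0.0356]
tcp_rot: [2.082, 2.352, -0.0]
force: [0.6, -0.1, -1.1]
finger_gap: 0.686
[-0.56397303 -0.70339384  0.37584622]
time_s: 8.37
tcp_pos: [0.5851, -0.1769, 0.0356]
tcp_rot: [-2.082, -2.352, 0.001]
force: [-1.2, 1.0, 1.6]
finger_gap: 0.686
[-0.50529234 -0.18634735  0.37630461]
```

View pics/c4.png

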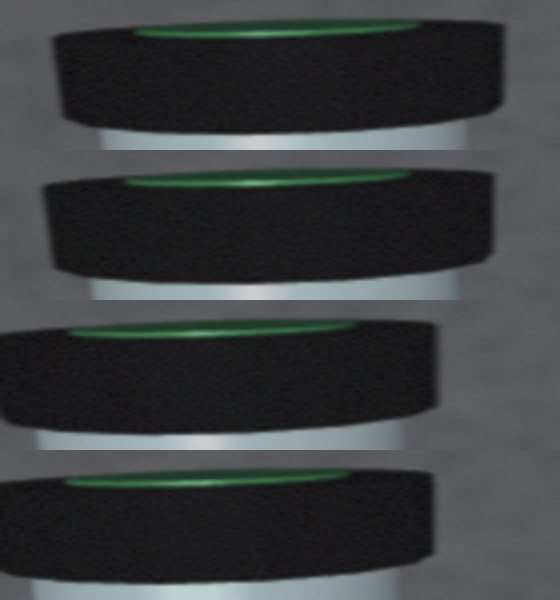

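```bash
python3 -m creep '[[[0,3,0],0],[[0,4,0],0],[[0,4,0],0],[[0,4,0],0],[[0,4,0],0],[[0,4,0],0],[[0,4,0],0],[[0,4,0],0],[[0,4,0],0],[[0,4,0],0]]'
python3 -m creep '[[[0,4,0],0],[[0,4,0],0],[[0,3,0],0],[[0,2,0],0],[[0,1,0],0],[[0,1,0],0],[[0,0,0],0],[[0,0,0],0],[[0,0,0],0],[[0,0,0],0]]'
python3 - <<'E'
from h import *
t=tow([.030,-.249])[0]; plan(t,.036,6.8)
snap('wrist','w5'); snap('scene','scene5')
E
```

```text
time_s: 9.25
tcp_pos: [0.6244, -0.172, 0.0355]
tcp_rot: [2.082, 2.353, -0.0]
force: [0.5, -0.1, 0.6]
finger_gap: 0.689
time_s: 10.08
tcp_pos: [0.6387, -0.1703, 0.0356]
tcp_rot: [2.082, 2.353, -0.0]
force: [0.3, -0.8, -0.2]
finger_gap: 0.69
t 10.08 tcp [ 0.6387 -0.1703  0.0356] ph [[  17.8 -248.5]] yaw_y 7.0 tilt 0.0 F [ 0.3 -0.8 -0.2] gap 0.69
shift tool mm [-0.5 12.2 -0.4] turn tool z 0.1799414680305631
```

View pics/w5.png

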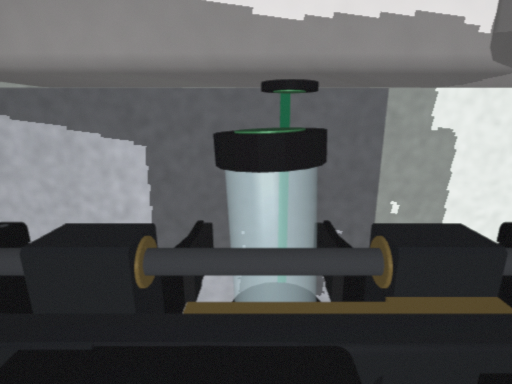

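View pics/scene5.png

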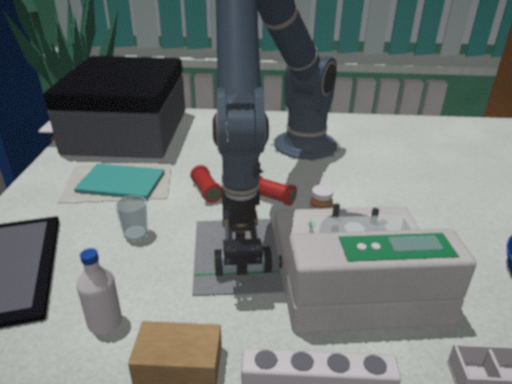

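```bash
python3 - <<'E'
from h import *
for u,v,z in [(290,86,.004),(286,100,.004),(285,120,.004),(277,290,.004),(271,150,.032),(275,240,.032),(275,285,.032)]: print(u,v,(toph(ray('wrist',u,v,z))*1000).round(1))
p,d=snap('side','side5')
for q in finder.trace('side','cell_center')[:4]:
    P=cloud(d,q['mask'],'side'); o=toph(P)*1000; print(q['score'],len(P),np.percentile(o,[5,50,95],axis=0).round(0).T)
# 3D from wrist depth
z=np.load('pics/w5.npz'); m=np.zeros((384,512),bool); m[130:215,205:335]=1
P=cloud(z['d'],m,'wrist'); o=toph(P)*1000; k=P[:,2]>.05
print(np.percentile(o[k],[1,50,99],axis=0).round(1).T,P[:,2].max())
k=(P[:,2]>.056); print(o[k].mean(0),k.sum())
E
```

```text
290 86 [[  34.5 -161.1]]
286 100 [[  32.4 -168.8]]
285 120 [[  32.1 -180.2]]
277 290 [[  29.1 -295.5]]
271 150 [[  23.1 -194.8]]
275 240 [[  25.9 -245.1]]
275 285 [[  26.3 -273.7]]
0.87 1257 [[-368. -311. -255.]
 [-346. -317. -288.]]
0.73 1585 [[-312. -267. -224.]
 [-195. -132.  -91.]]
0.65 744 [[   0.   18.   43.]
 [-291. -229. -184.]]
0.4 35421 [[-114.   32.  179.]
 [-259.   53.  159.]]
[[   1.8   23.    43.5]
 [-221.8 -199.1 -184.5]] 0.062013006696012216
[  22.75998861 -195.95024838] 3279
```

```bash
python3 -m creep '[[[0,2,0],0],[[0,2,0],0],[[0,1,0],0],[[0,0,0],0],[[0,0,0],0],[[0,0,0],0],[[0,0,0],0],[[0,0,0],0],[[0,0,0],0],[[0,0,0],0]]'
python3 - <<'E'
from h import *
plan(tow([.03,-.249])[0],.1)
p,d=snap('wrist','w6')
m=np.zeros((384,512),bool); m[130:215,190:335]=1
P=cloud(d,m,'wrist'); o=toph(P)*1000
k=(P[:,2]>.056); print(o[k].mean(0),k.sum())
E
```

```text
time_s: 11.12
tcp_pos: [0.6438, -0.1697, 0.0356]
tcp_rot: [2.082, 2.353, -0.0]
force: [0.9, 0.4, -0.0]
finger_gap: 0.689
t 11.12 tcp [ 0.6438 -0.1697  0.0356] ph [[  22.9 -248.5]] yaw_y 7.0 tilt 0.0 F [ 0.9  0.4 -0. ] gap 0.69
shift tool mm [ -0.6   7.1 -64.4] turn tool z None
[  22.78180665 -195.86039317] 3260
```

View pics/w6.png

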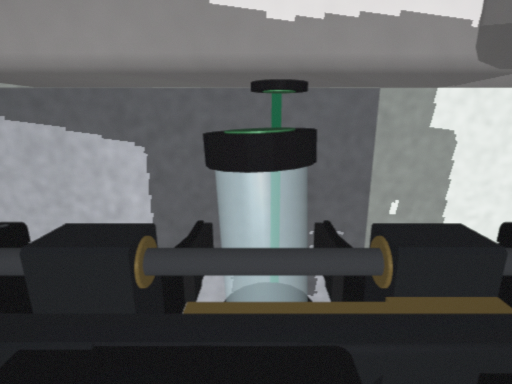

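```bash
python3 -m creep '[[[0,1,-4],0],[[0,0,-8],0],[[0,0,-12],0],[[0,0,-16],0],[[0,0,-20],0],[[0,0,-25],0],[[0,0,-25],0],[[0,0,-25],0],[[0,0,-25],0],[[0,0,-5],0]]'
python3 - <<'E'
from h import *
plan(tow([-.050,-.064])[0],.2,6.8)
snap('wrist','w7')
p,d=snap('side','side7')
for q in finder.trace('side','cell_center')[:4]:
    P=cloud(d,q['mask'],'side'); o=toph(P)*1000; print(q['score'],len(P),np.percentile(o,[1,50,99],axis=0).round(0).T,P[:,2].max())
E
```

```text
time_s: 12.0
tcp_pos: [0.6475, -0.1694, 0.2072]
tcp_rot: [2.076, 2.346, 0.008]
force: [0.5, -1.1, 0.9]
finger_gap: 0.691
t 12.0 tcp [ 0.6475 -0.1694  0.2072] ph [[  26.6 -248.6]] yaw_y 7.0 tilt 0.6 F [ 0.5 -1.1  0.9] gap 0.69
shift tool mm [184.9 -76.1   5.9] turn tool z 0.18633909435891383
0.92 1235 [[-373. -311. -249.]
 [-393. -317. -283.]] 0.0587227300334453
0.8 1490 [[-319. -266. -216.]
 [-200. -132.  -86.]] 0.060360089280190876
0.75 899 [[  -2.   19.   54.]
 [-305. -243. -183.]] 0.06219003726602679
```

View pics/side7.png

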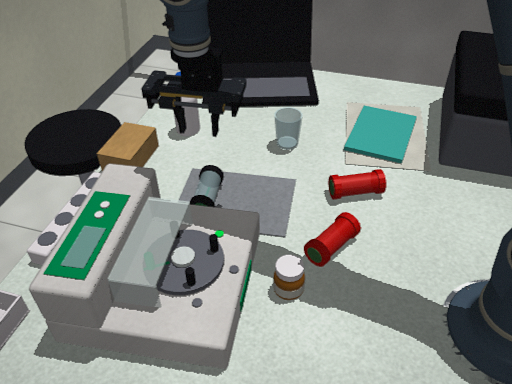

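View pics/w7.png

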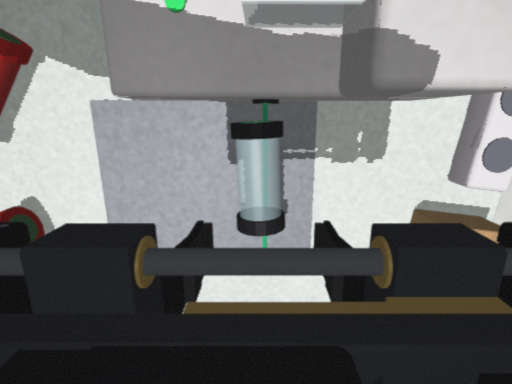

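```bash
python3 - <<'E'
from h import *
for u,v,z in [(266,105,.004),(265,241,.004),(257,130,.032),(261,220,.032)]: print(u,v,(toph(ray('wrist',u,v,z))*1000).round(1))
d=np.load('pics/w7.npz')['d']
m=np.zeros((384,512),bool); m[118:222,220:300]=1
P=cloud(d,m,'wrist'); o=toph(P)*1000
for lo,hi in((-200,-180),(-320,-285)):
  k=(P[:,2]>.055)&(o[:,1]>lo)&(o[:,1]<hi); print(o[k].mean(0),k.sum(),o[k].min(0),o[k].max(0))
E
python3 - <<'E'
import cv2
cv2.imwrite('pics/c7.png',cv2.resize(cv2.imread('pics/w7.png')[95:250,200:330],None,fx=3.8,fy=3.8,interpolation=cv2.INTER_CUBIC))
E
```

```text
266 105 [[  28.5 -166.6]]
265 241 [[  28.3 -333.2]]
257 130 [[  18.8 -192.9]]
261 220 [[  23.2 -294.4]]
[  19.70911775 -192.99899449] 52 [  13.30331921 -199.51205013] [  26.16295145 -185.03294808]<stdin>:7: RuntimeWarning: Mean of empty slice.
  ret = um.true_divide(
Traceback (most recent call last):
ValueError: zero-size array to reduction operation minimum which has no identity
```

View pics/c7.png

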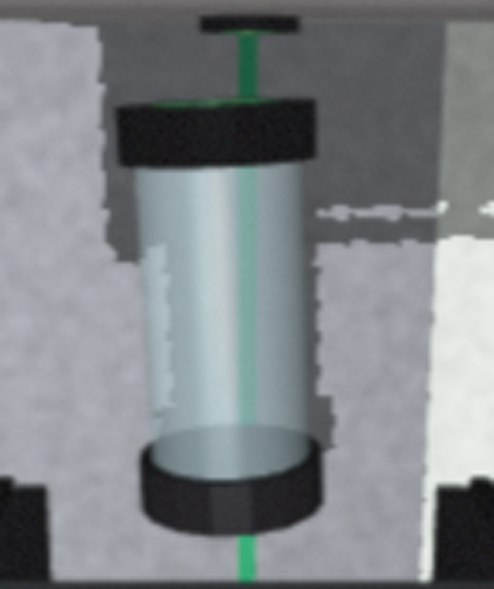

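```bash
python3 -m creep '[[[0,-3,25],0],[[0,0,25],0],[[0,0,25],0],[[0,0,25],0],[[0,0,22],0],[[0,0,18],0],[[0,0,13],0],[[0,0,9],0],[[0,0,6],0],[[0,0,3],0]]'
python3 - <<'E'
from h import *
plan(tow([.0355,-.249])[0],.036,6.8)
p,d=snap('wrist','w8')
m=np.zeros((384,512),bool); m[130:215,190:335]=1
P=cloud(d,m,'wrist'); o=toph(P)*1000
k=(P[:,2]>.056); print(o[k].mean(0),k.sum())
E
```

```text
time_s: 12.98
tcp_pos: [0.6415, -0.1698, 0.0287]
tcp_rot: [-2.081, -2.352, 0.001]
force: [-0.6, 0.4, -0.3]
finger_gap: 0.691
t 12.98 tcp [ 0.6415 -0.1698  0.0287] ph [[  20.6 -248.3]] yaw_y 7.0 tilt 0.1 F [-0.6  0.4 -0.3] gap 0.69
shift tool mm [-0.8 14.9 -7.4] turn tool z 0.1903170615417764
[  22.89700235 -195.62495185] 3687
```

View pics/w8.png

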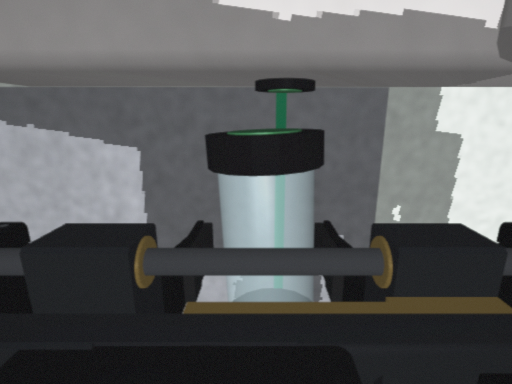

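```bash
python3 -m creep '[[[0,1,-7],0],[[0,2,0],0],[[0,2,0],0],[[0,2,0],0],[[0,2,0],0],[[0,2,0],0],[[0,2,0],0],[[0,1.5,0],0],[[0,0,0],0],[[0,0,0],0]]'
python3 - <<'E'
from h import *
plan(tow([.0355,-.249])[0],.036,6.8)
p,d=snap('wrist','w9')
m=np.zeros((384,512),bool); m[130:215,190:335]=1
P=cloud(d,m,'wrist'); o=toph(P)*1000
k=(P[:,2]>.056); print(o[k].mean(0),k.sum())
E
```

```text
time_s: 13.87
tcp_pos: [0.6564, -0.168, 0.0365]
tcp_rot: [2.082, 2.353, 0.0]
force: [-0.6, 0.2, -0.3]
finger_gap: 0.688
t 13.87 tcp [ 0.6564 -0.168   0.0365] ph [[  35.6 -248.3]] yaw_y 7.0 tilt 0.0 F [-0.6  0.2 -0.3] gap 0.69
shift tool mm [-0.7 -0.1  0.5] turn tool z 0.1916936916435361
[  38.46828682 -197.02508013] 3660
```

View pics/w9.png

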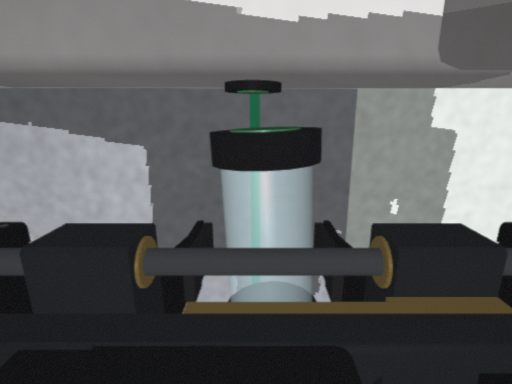

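```bash
python3 -m creep '[[[0,0,0],0],[[0,0,0],0],[[0,0,0],0],[[0,0,0],0],[[0,0,0],0],[[0,0,0],0],[[0,0,0],0],[[0,0,0],0],[[0,0,0],0],[[0,0,0],0]]'
python3 - <<'E'
from h import *
plan(tow([.0355,-.249])[0],.036,6.8)
p,d=snap('wrist','w10')
m=np.zeros((384,512),bool); m[130:215,190:335]=1
P=cloud(d,m,'wrist'); o=toph(P)*1000
k=(P[:,2]>.056); print(o[k].mean(0),k.sum())
E
```

```text
time_s: 14.75
tcp_pos: [0.6562, -0.1682, 0.0365]
tcp_rot: [2.082, 2.353, -0.0]
force: [0.3, -1.3, -0.4]
finger_gap: 0.687
t 14.75 tcp [ 0.6562 -0.1682  0.0365] ph [[  35.4 -248.4]] yaw_y 7.0 tilt 0.0 F [ 0.3 -1.3 -0.4] gap 0.69
shift tool mm [-0.6  0.1  0.5] turn tool z 0.18079611637278958
[  40.34965894 -197.02485539] 3693
```

View pics/w10.png

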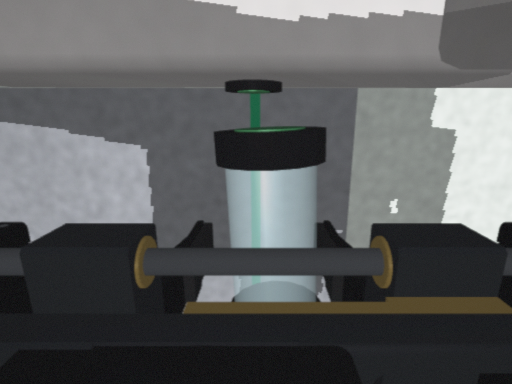

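```bash
python3 -m creep '[[[0,-0.8,0],0],[[0,-0.8,0],0],[[0,-0.8,0],0],[[0,-0.8,0],0],[[0,-0.8,0],0],[[0,-0.8,0],0],[[0,0,0],0],[[0,0,0],0],[[0,0,0],0],[[0,0,0],0]]'
cat > m.py <<'E'
from h import *
import sys
plan(tow([.030,-.249])[0],.036,6.8)
p,d=snap('wrist',sys.argv[1])
m=np.zeros((384,512),bool); m[130:215,190:335]=1
P=cloud(d,m,'wrist'); o=toph(P)*1000
k=(P[:,2]>.056); print(o[k].mean(0),k.sum())
E
python3 m.py w11
python3 -m creep '[[[0,0,0],0],[[0,0,0],0],[[0,0,0],0],[[0,0,0],0],[[0,0,0],0],[[0,0,0],0],[[0,0,0],0],[[0,0,0],0],[[0,0,0],0],[[0,0,0],0]]'
python3 m.py w12
```

```text
time_s: 15.63
tcp_pos: [0.6515, -0.1687, 0.0366]
tcp_rot: [2.082, 2.353, 0.0]
force: [-0.3, 0.1, 0.7]
finger_gap: 0.685
t 15.63 tcp [ 0.6515 -0.1687  0.0366] ph [[  30.6 -248.4]] yaw_y 7.0 tilt 0.0 F [-0.3  0.1  0.7] gap 0.68
shift tool mm [-0.6 -0.6  0.6] turn tool z 0.18409141799565987
[  34.30917994 -195.59812585] 3294
time_s: 16.52
tcp_pos: [0.6514, -0.1687, 0.0366]
tcp_rot: [2.082, 2.353, -0.0]
force: [0.1, -0.4, -0.3]
finger_gap: 0.69
t 16.52 tcp [ 0.6514 -0.1687  0.0366] ph [[  30.6 -248.4]] yaw_y 7.0 tilt 0.0 F [ 0.1 -0.4 -0.3] gap 0.69
shift tool mm [-0.6 -0.6  0.6] turn tool z 0.1867764157688896
[  34.22625599 -195.62663712] 3292
```

View pics/w12.png

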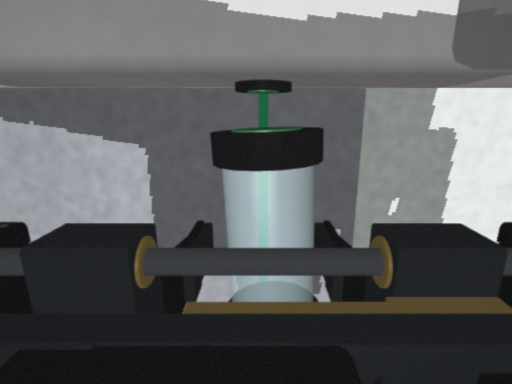

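```bash
python3 -m creep '[[[0,1.5,0],0],[[0,1.5,0],0],[[0,1,0],0],[[0,0,-5],0],[[0,0,-10],0],[[0,0,-20],0],[[0,0,-30],0],[[0,0,-36],0],[[0,0,-36],0],[[0,0,-36],0]]' 0.75
python3 -m creep '[[[0,0,0],0],[[0,0,0],0],[[0,0,0],0],[[0,0,0],0],[[0,0,0],0],[[0,0,0],0],[[0,0,0],0],[[0,0,0],0],[[0,0,0],0],[[0,0,0],0]]' 0
python3 - <<'E'
from h import *
plan(tow([-.050,-.064])[0],.2,6.8)
p,d=snap('wrist','w13')
for u,v,z in [(266,105,.004),(265,241,.004)]: print(u,v,(toph(ray('wrist',u,v,z))*1000).round(1))
m=np.zeros((384,512),bool); m[118:240,200:310]=1
P=cloud(d,m,'wrist'); o=toph(P)*1000
for lo,hi in((-202,-185),(-315,-285)):
  k=(P[:,2]>.054)&(o[:,1]>lo)&(o[:,1]<hi)&(o[:,0]<80)
  if k.any(): print(o[k].mean(0),k.sum())
cv2.imwrite('pics/c13.png',cv2.resize(p[80:250,180:350,::-1],None,fx=3.5,fy=3.5,interpolation=cv2.INTER_CUBIC))
E
```

```text
time_s: 17.4
tcp_pos: [0.6552, -0.168, 0.2123]
tcp_rot: [2.081, 2.352, 0.001]
force: [1.6, -1.0, 0.2]
finger_gap: 0.753
time_s: 18.23
tcp_pos: [0.6554, -0.1682, 0.2094]
tcp_rot: [-2.082, -2.353, 0.0]
force: [0.2, 0.0, -0.0]
finger_gap: 0.08
t 18.23 tcp [ 0.6554 -0.1682  0.2094] ph [[  34.6 -248.3]] yaw_y 7.0 tilt 0.0 F [ 0.2  0.  -0. ] gap 0.08
shift tool mm [184.6 -84.    9.4] turn tool z 0.18830044570813698
266 105 [[  39.2 -166.1]]
265 241 [[  38.9 -336.7]]
[  33.85189019 -193.26907461] 582
[  37.13792192 -292.9110503 ] 288
```

View pics/c13.png

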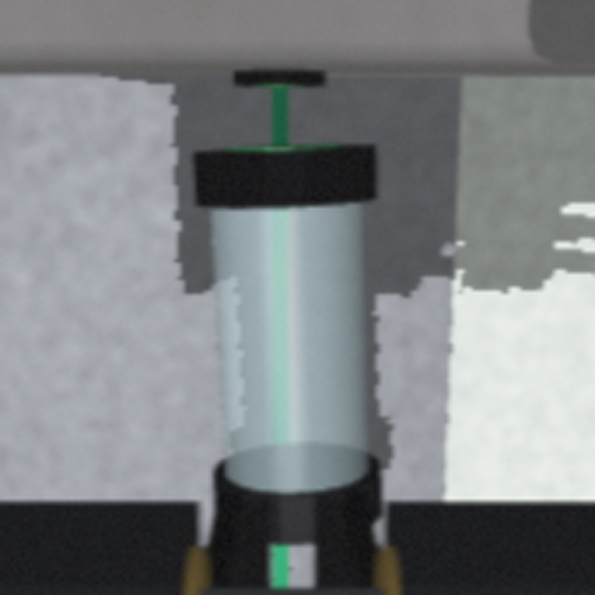

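```bash
python3 -m creep '[[[26.4,-12,0],0],[[26.4,-12,0],0],[[26.4,-12,0],0],[[26.4,-12,0],0],[[26.4,-12,0],0],[[26.4,-12,0],0],[[26.2,-12,0],0],[[0,0,10],0],[[0,0,10],0],[[0,0,0],0]]' 0
python3 - <<'E'
from h import *
plan(tow([-.050,-.064])[0],.110,6.8)
snap('wrist','w14');p,d=snap('side','side14')
cv2.imwrite('pics/c14.png',cv2.resize(p[100:330,90:320,::-1],None,fx=2.6,fy=2.6,interpolation=cv2.INTER_CUBIC))
E
```

```text
time_s: 19.12
tcp_pos: [0.5486, 0.0037, 0.1876]
tcp_rot: [-2.081, -2.351, 0.004]
force: [-0.7, -1.0, 0.9]
finger_gap: 0.003
t 19.12 tcp [0.5486 0.0037 0.1876] ph [[-51. -65.]] yaw_y 7.0 tilt 0.2 F [-0.7 -1.   0.9] gap 0.0
shift tool mm [ 1.   1.3 77.6] turn tool z 0.15810073353239318
```

View pics/c14.png

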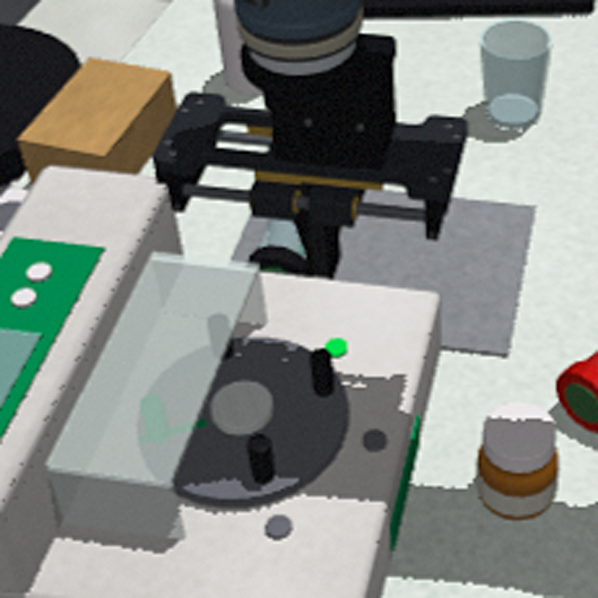

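View pics/w14.png

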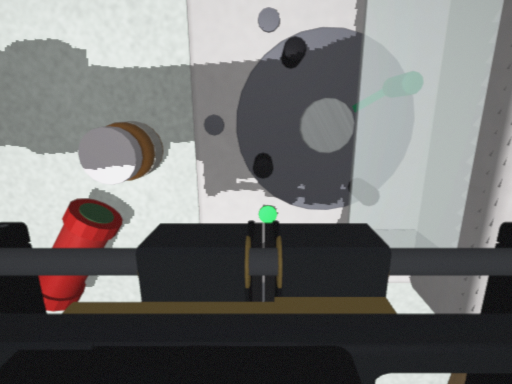

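```bash
python3 -m creep '[[[1,1,10],0],[[0,0,14],0],[[0,0,14],0],[[0,0,12],0],[[0,0,10],0],[[0,0,8],0],[[0,0,6],0],[[0,0,4],0],[[0,0,0],0],[[0,0,0],0]]'
python3 - <<'E'
from h import *
plan(tow([-.050,.029])[0],.110,6.8)
snap('wrist','w15');p,d=snap('side','side15')
cv2.imwrite('pics/c15.png',cv2.resize(p[100:330,90:320,::-1],None,fx=2.6,fy=2.6,interpolation=cv2.INTER_CUBIC))
E
```

```text
time_s: 20.05
tcp_pos: [0.5507, 0.006, 0.1117]
tcp_rot: [2.082, 2.352, 0.0]
force: [1.0, -0.2, -0.5]
finger_gap: 0.009
t 20.05 tcp [0.5507 0.006  0.1117] ph [[-48.7 -63. ]] yaw_y 7.0 tilt 0.0 F [ 1.  -0.2 -0.5] gap 0.01
shift tool mm [92.  -1.   1.7] turn tool z 0.18810561395059722
```

View pics/c15.png

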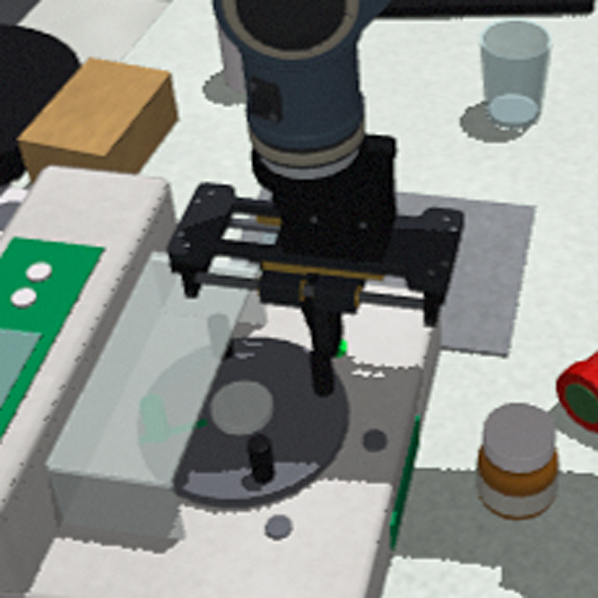

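View pics/w15.png

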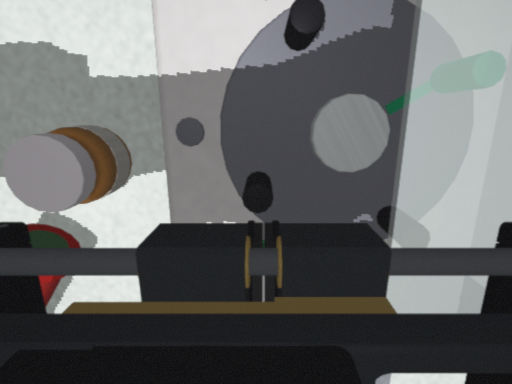

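```bash
python3 -m creep '[[[4,-0.1,0],0],[[4,0,0],0],[[3,0,0],0],[[3,0,0],0],[[3,0,0],0],[[3,0,0],0],[[3,0,0],0],[[3,0,0],0],[[3,0,0],0],[[3,0,0],0]]'
python3 - <<'E'
from h import *
plan(tow([-.050,.029])[0],.110,6.8)
snap('wrist','w16')
E
```

```text
time_s: 20.98
tcp_pos: [0.5451, 0.0357, 0.1109]
tcp_rot: [-2.084, -2.35, 0.006]
force: [0.9, 0.2, 0.3]
finger_gap: 0.002
t 20.98 tcp [0.5451 0.0357 0.1109] ph [[-50.8 -32.8]] yaw_y 6.9 tilt 0.2 F [0.9 0.2 0.3] gap 0.0
shift tool mm [61.8  0.8  0.8] turn tool z 0.07430906352158217
```

View pics/w16.png

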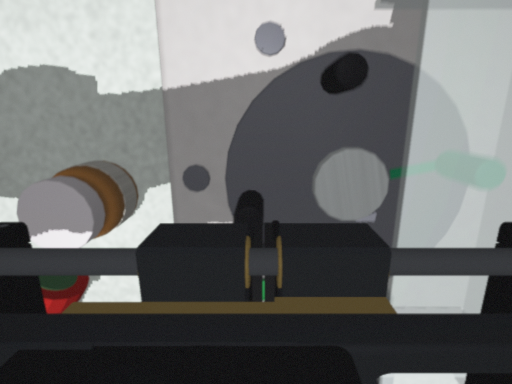

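```bash
python3 -m creep '[[[3,0.2,0],0],[[3,0.2,0],0],[[3.5,0,0],0],[[3.5,0,0],0],[[3.5,0,0],0],[[3.5,0,0],0],[[3.5,0,0],0],[[3.5,0,0],0],[[3.5,0,0],0],[[3.5,0,0],0]]'
python3 - <<'E'
from h import *
plan(tow([-.050,.029])[0],.110,6.8)
snap('wrist','w17')
E
```

```text
time_s: 21.87
tcp_pos: [0.5427, 0.0726, 0.1116]
tcp_rot: [-2.081, -2.353, -0.001]
force: [-0.4, -0.1, 0.1]
finger_gap: 0.002
t 21.87 tcp [0.5427 0.0726 0.1116] ph [[-48.8   4.2]] yaw_y 7.0 tilt 0.1 F [-0.4 -0.1  0.1] gap 0.0
shift tool mm [24.8 -1.1  1.6] turn tool z 0.22958232451028948
```

View pics/w17.png

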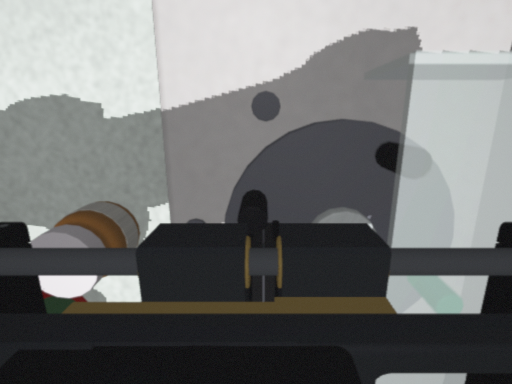

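```bash
python3 -m creep '[[[3,0,0],0],[[3,0,0],0],[[3,0,0],0],[[3,0,0],0],[[3,0,0],0],[[3,0,0],0],[[3,0,0],0],[[2.5,0,0],0],[[2,0,0],0],[[0,0,0],0]]'
python3 - <<'E'
from h import *
plan(tow([-.050,.029])[0],.110,6.8)
p,d=snap('wrist','w18');p,d=snap('side','side18')
cv2.imwrite('pics/c18.png',cv2.resize(p[100:330,90:320,::-1],None,fx=2.6,fy=2.6,interpolation=cv2.INTER_CUBIC))
E
```

```text
time_s: 22.75
tcp_pos: [0.545, 0.0919, 0.1119]
tcp_rot: [2.081, 2.34, 0.005]
force: [12.0, -9.3, -7.0]
finger_gap: 0.012
t 22.75 tcp [0.545  0.0919 0.1119] ph [[-44.1  22.9]] yaw_y 6.7 tilt 0.6 F [12.  -9.3 -7. ] gap 0.01
shift tool mm [ 6.1 -5.9  1.9] turn tool z -0.0786897309287724
```

View pics/c18.png

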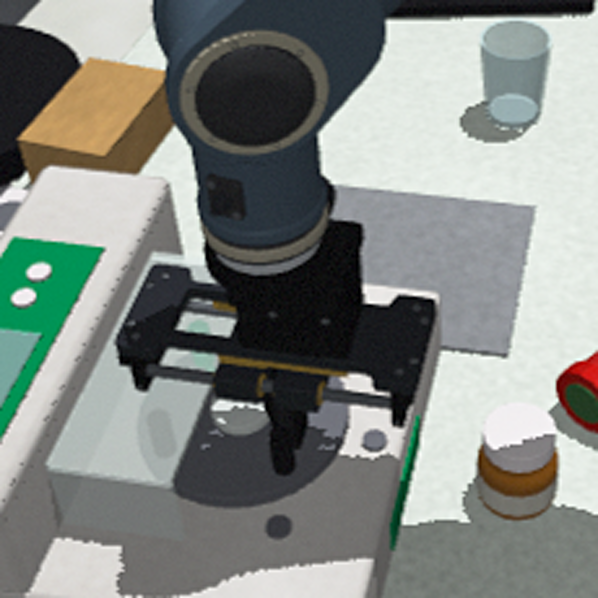

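View pics/w18.png

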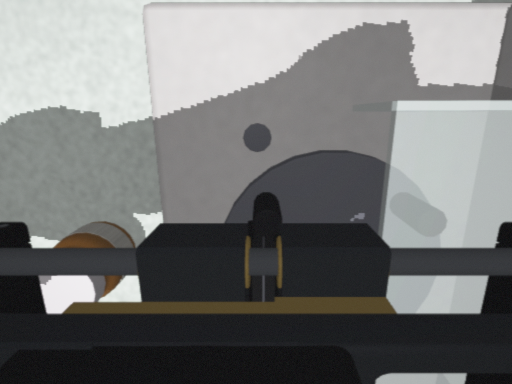

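```bash
python3 -m creep '[[[-3,0,0],0],[[-4,0,0],0],[[-4,0,0],0],[[-4,0,0],0],[[-4,0,0],0],[[-2,0,0],0],[[0,0,0],0],[[0,0,0],0],[[0,0,0],0],[[0,0,0],0]]'
python3 - <<'E'
from h import *
plan(tow([-.062,.008])[0],.112,6.8)
p,d=snap('wrist','w19');p,d=snap('side','side19')
cv2.imwrite('pics/c19.png',cv2.resize(p[180:330,110:260,::-1],None,fx=4,fy=4,interpolation=cv2.INTER_CUBIC))
E
```

```text
time_s: 23.68
tcp_pos: [0.5421, 0.0762, 0.1116]
tcp_rot: [-2.081, -2.353, -0.0]
force: [-0.9, -1.1, 1.1]
finger_gap: 0.003
t 23.68 tcp [0.5421 0.0762 0.1116] ph [[-48.9   7.8]] yaw_y 7.0 tilt 0.0 F [-0.9 -1.1  1.1] gap 0.0
shift tool mm [  0.2 -13.1  -0.4] turn tool z 0.21307504923626652
```

View pics/c19.png

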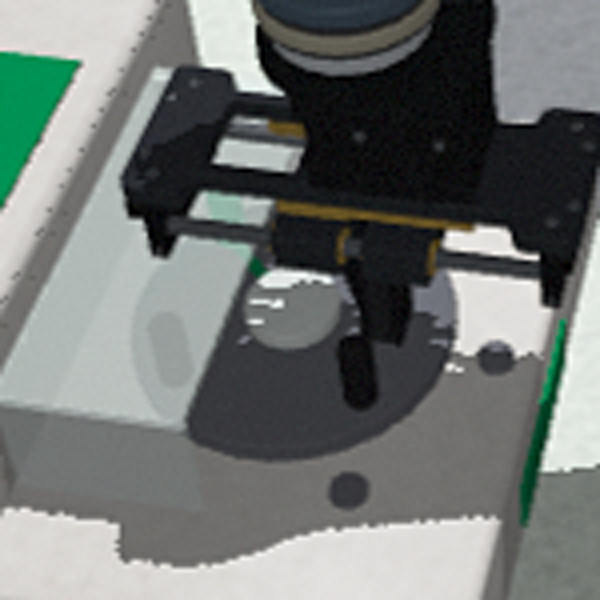

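View pics/w19.png

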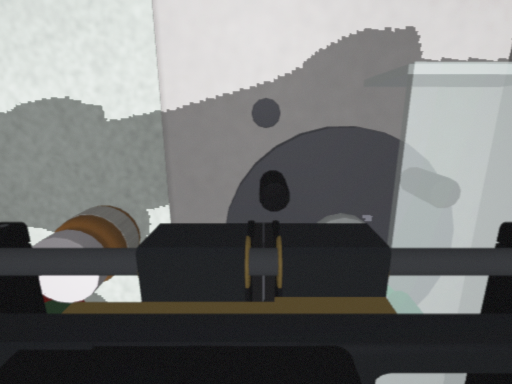

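```bash
python3 - <<'E'
from h import *
f=lambda x,y,z:ray('side',110+x/4,180+y/4,z)
for nm,q,z in [('top',(355,346),.12),('base',(361,400),.084),('guard top',(163,320),.12),('gbase',(180,380),.084),('stripe',(258,265),.084)]:
    o=toph(f(*q,z))[0]*1000; print(nm,o.round(1),np.degrees(np.arctan2(o[1],-o[0])).round(1))
E
```

```text
top [-43.7  40.9] 43.1
base [-43.3  42. ] 44.1
guard top [42.8 41. ] 136.2
gbase [39.4 45. ] 131.2
stripe [ 25.5 -26.7] -133.7
```

```bash
python3 - <<'E'
from h import *
p,d=snap('side','side20')
cv2.imwrite('pics/c20.png',cv2.resize(p[180:330,110:260,::-1],None,fx=4,fy=4,interpolation=cv2.INTER_CUBIC))
E
```

```text
(no output)
```

View pics/c20.png

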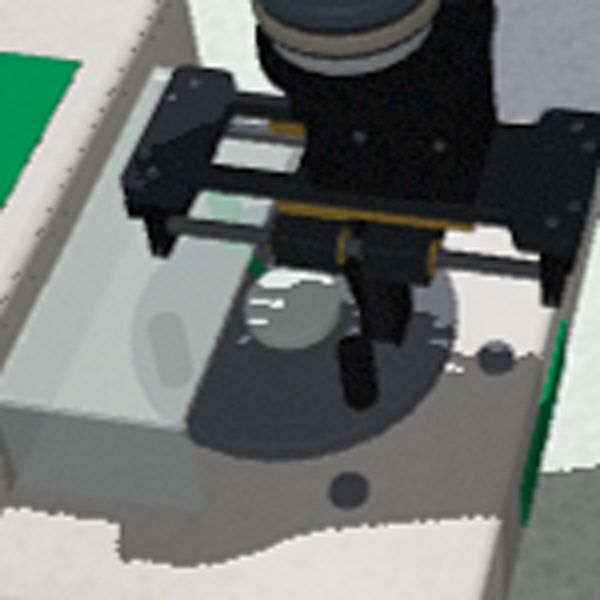

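```bash
python3 -m creep '[[[0,-5,0],0],[[3,-5,0],0],[[4,-4,0],0],[[4,-1,0],0],[[2,2,0],0],[[2,2,0],0],[[2,2,0],0],[[2,2,0],0],[[1,1,0],0],[[1,1,0],0]]'
python3 - <<'E'
from h import *
plan(tow([-.054,.030])[0],.112,6.8)
p,d=snap('side','side21')
cv2.imwrite('pics/c21.png',cv2.resize(p[180:330,110:260,::-1],None,fx=4,fy=4,interpolation=cv2.INTER_CUBIC))
E
```

```text
time_s: 24.67
tcp_pos: [0.5352, 0.0964, 0.1115]
tcp_rot: [2.082, 2.352, 0.001]
force: [-0.5, 0.0, 0.4]
finger_gap: 0.007
t 24.67 tcp [0.5352 0.0964 0.1115] ph [[-53.4  28.6]] yaw_y 7.0 tilt 0.0 F [-0.5  0.   0.4] gap 0.01
shift tool mm [ 1.4 -0.6 -0.5] turn tool z 0.18383251648847931
```

View pics/c21.png

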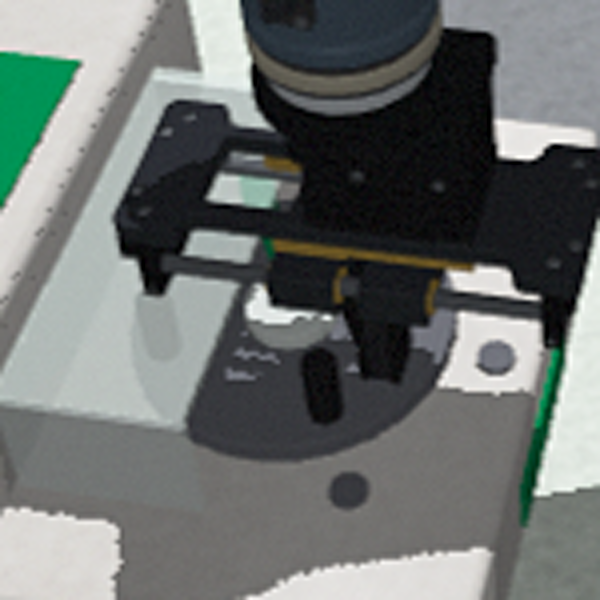

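```bash
python3 -m creep '[[[-1,0,-10],0],[[0,0,-15],0],[[0,0,-18],0],[[-15,1,0],0],[[-15,1,0],0],[[-15,1,0],0],[[-15,1,0],0],[[-15,0,0],0],[[-15,0,0],0],[[0,0,0],0]]'
python3 - <<'E'
from h import *
plan(tow([-.050,-.064])[0],.112,6.8)
snap('wrist','w22')
p,d=snap('side','side22')
cv2.imwrite('pics/c22.png',cv2.resize(p[180:330,110:260,::-1],None,fx=4,fy=4,interpolation=cv2.INTER_CUBIC))
E
```

```text
time_s: 25.55
tcp_pos: [0.5502, 0.0023, 0.155]
tcp_rot: [2.087, 2.345, -0.002]
force: [-0.2, -0.5, 0.2]
finger_gap: 0.006
t 25.55 tcp [0.5502 0.0023 0.155 ] ph [[-49.6 -66.6]] yaw_y 6.7 tilt 0.1 F [-0.2 -0.5  0.2] gap 0.01
shift tool mm [ 2.7 -0.4 43. ] turn tool z -0.13208173314188798
```

View pics/c22.png

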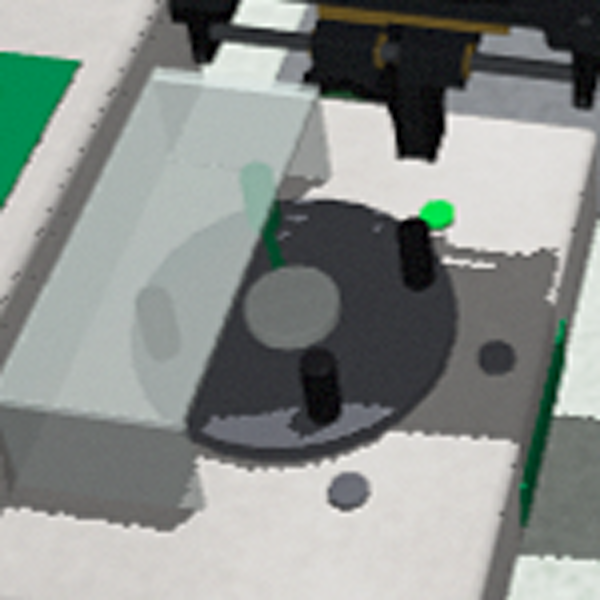

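View pics/w22.png

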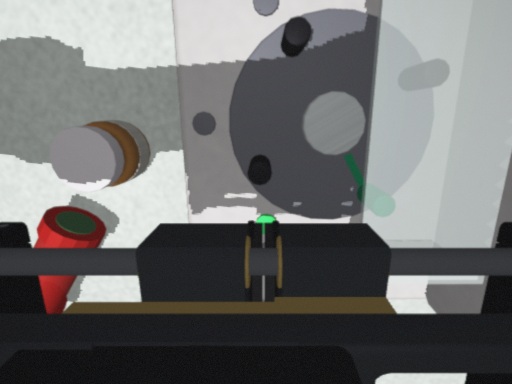

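```bash
python3 -m creep '[[[1,1,8],0],[[0,0,10],0],[[0,0,10],0],[[0,0,8],0],[[0,0,5],0],[[0,0,2],0],[[4,0,0],0],[[4,0,0],0],[[3,0,0],0],[[0,0,0],0]]'
python3 -m creep '[[[2,0,0],0],[[2.5,0,0],0],[[2.5,0,0],0],[[2.5,0,0],0],[[2.5,0,0],0],[[2.5,0,0],0],[[2.5,0,0],0],[[2.5,0,0],0],[[0,0,0],0],[[0,0,0],0]]'
python3 - <<'E'
from h import *
plan(tow([-.053,-.0])[0],.112,6.8)
snap('wrist','w23')
p,d=snap('side','side23')
cv2.imwrite('pics/c23.png',cv2.resize(p[180:330,110:260,::-1],None,fx=4,fy=4,interpolation=cv2.INTER_CUBIC))
E
```

```text
time_s: 26.48
tcp_pos: [0.5491, 0.0186, 0.1119]
tcp_rot: [2.08, 2.353, -0.001]
force: [-0.3, -1.3, -0.4]
finger_gap: 0.006
time_s: 27.32
tcp_pos: [0.5474, 0.0389, 0.1119]
tcp_rot: [2.08, 2.354, 0.003]
force: [0.3, 0.5, 0.3]
finger_gap: 0.007
t 27.32 tcp [0.5474 0.0389 0.1119] ph [[-48.1 -29.9]] yaw_y 7.1 tilt 0.1 F [0.3 0.5 0.3] gap 0.01
shift tool mm [29.9 -4.8 -0. ] turn tool z 0.25112399694958754
```

View pics/c23.png

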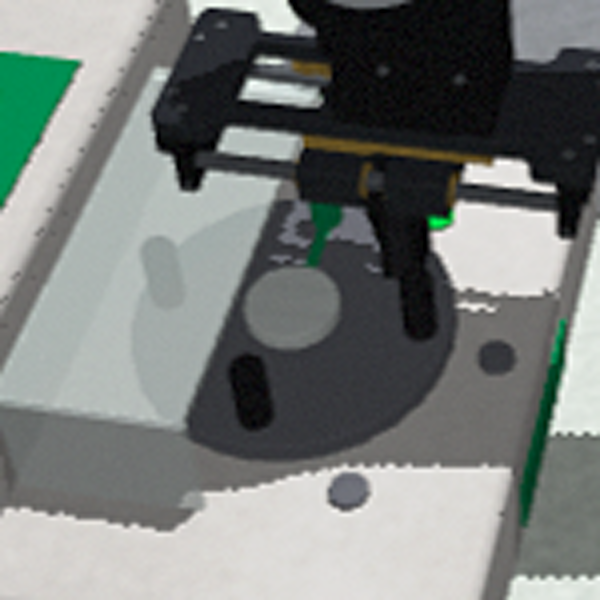

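```bash
python3 -m creep '[[[4,-1,0],0],[[4,-1,0],0],[[4,-1,0],0],[[3.5,-1,0],0],[[3.5,-1,0],0],[[3.5,0,0],0],[[3.5,0,0],0],[[3.5,0,0],0],[[2.5,0,0],0],[[0,0,0],0]]'
python3 - <<'E'
from h import *
plan(tow([-.053,-.0])[0],.112,6.8)
snap('wrist','w24')
p,d=snap('side','side24')
cv2.imwrite('pics/c24.png',cv2.resize(p[180:330,110:260,::-1],None,fx=4,fy=4,interpolation=cv2.INTER_CUBIC))
E
```

```text
time_s: 28.25
tcp_pos: [0.5373, 0.0706, 0.1115]
tcp_rot: [-2.079, -2.354, -0.0]
force: [0.4, 0.9, -1.2]
finger_gap: 0.002
t 28.25 tcp [0.5373 0.0706 0.1115] ph [[-54.4   2.7]] yaw_y 7.1 tilt 0.1 F [ 0.4  0.9 -1.2] gap 0.0
shift tool mm [-2.7  1.3 -0.5] turn tool z 0.2974322060799466
```

View pics/c24.png

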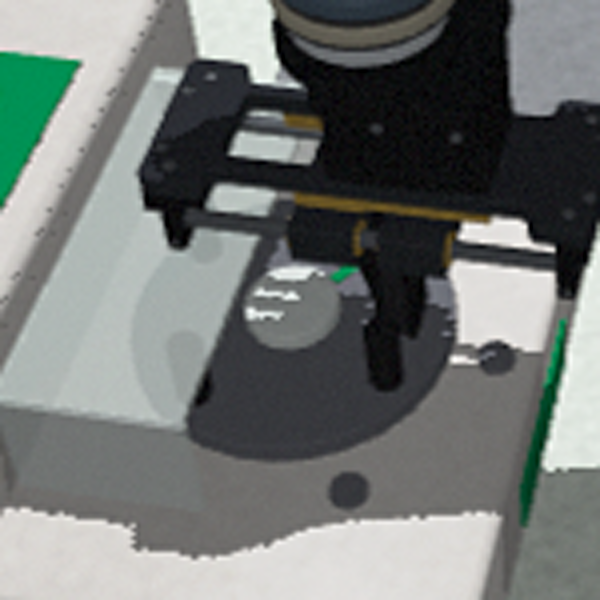

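```bash
python3 -m creep '[[[-3,0,0],0],[[-2,0,-8],0],[[0,0,-20],0],[[0,0,-30],0],[[0,0,-35],0],[[0,0,-35],0],[[0,-35,0],0],[[0,-35,0],0],[[0,-30,0],0],[[0,0,0],0]]'
python3 - <<'E'
from h import *
plan(tow([-.053,-.0])[0],.112,6.8)
snap('wrist','w25')
p,d=snap('side','side25'); snap('scene','scene25')
cv2.imwrite('pics/c25.png',cv2.resize(p[130:330,90:290,::-1],None,fx=3,fy=3,interpolation=cv2.INTER_CUBIC))
E
```

```text
time_s: 29.18
tcp_pos: [0.4338, 0.0506, 0.2395]
tcp_rot: [2.082, 2.352, -0.009]
force: [-0.6, -0.8, 0.3]
finger_gap: 0.005
t 29.18 tcp [0.4338 0.0506 0.2395] ph [[-159.5   -4.8]] yaw_y 7.0 tilt 0.3 F [-0.6 -0.8  0.3] gap 0.01
shift tool mm [  5. 107. 127.] turn tool z 0.17707134195586605
```

View pics/c25.png

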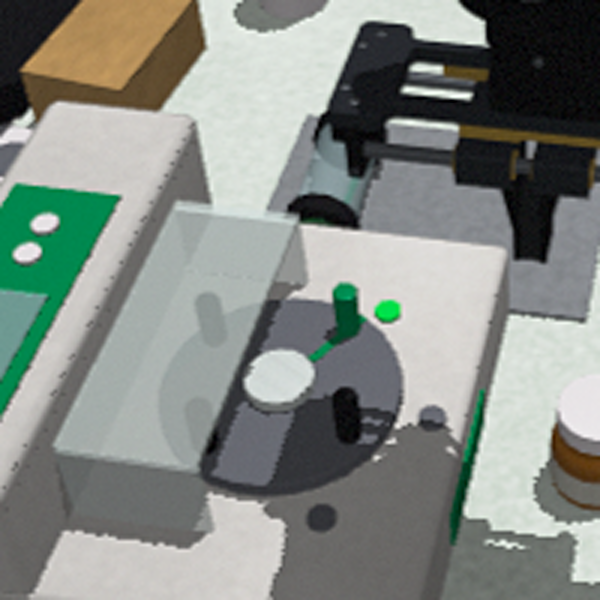

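View pics/w25.png

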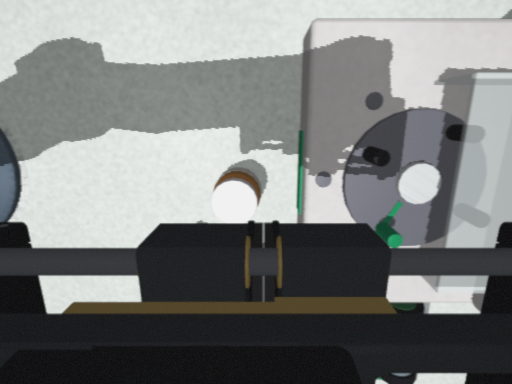

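View pics/scene25.png

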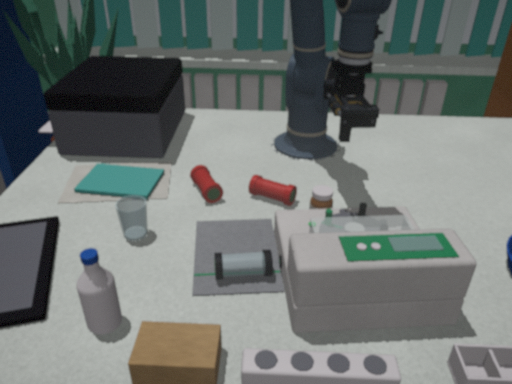

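```bash
python3 - <<'E'
from h import *
f=lambda x,y,z:ray('side',90+x/3,130+y/3,z)
for nm,q,z in [('gtop',(345,291),.12),('gbase',(347,332),.084),('btop',(346,394),.12),('bbase',(347,437),.084),('stripe',(322,353),.084),('lamp',(388,310),.074)]:
    o=toph(f(*q,z))[0]*1000; print(nm,o.round(1),np.degrees(np.arctan2(o[1],-o[0])).round(1))
p,d=snap('scene','scene26')
for q in finder.trace('scene','cell_center')[:4]:
    P=cloud(d,q['mask'],'scene'); o=toph(P)*1000
    if abs(np.median(o[:,0]))<100:
        print(q['score'],len(P),np.percentile(o,[2,50,98],axis=0).round(0).T)
        for lo,hi in((-200,-180),(-320,-290),(-330,-180)):
            k=(P[:,2]>.054)&(o[:,1]>lo)&(o[:,1]<hi); print(o[k].mean(0).round(1),k.sum(),P[k][:,2].max().round(3))
for u,v in((200,274),(211,273)): print('line',(toph(ray('scene',u,v,.004))*1000).round(1))
for t in('beaker','jar'):
    for q in finder.search_frame('scene',t)[:1]: print(t,w('scene',q['location']).round(3))
cv2.imwrite('pics/c26.png',cv2.resize(p[205:305,180:300,::-1],None,fx=5,fy=5,interpolation=cv2.INTER_CUBIC))
E
```

```text
gtop [-30.2 -52.1] -59.9
gbase [-28.9 -50.4] -60.1
btop [-51.9  27.8] 28.2
bbase [-50.3  31.1] 31.7
stripe [-18.  -30.5] -59.5
lamp [-47.3 -82.4] -60.1
0.96 1365 [[  22.   49.   61.]
 [-305. -247. -189.]]
[  35.2 -193.6] 70 0.063
[  40.3 -298.2] 99 0.064
[  35.8 -247.4] 514 0.064
line [[  25.1 -339.1]]
line [[  23.4 -315.5]]
beaker [ 0.544 -0.431  0.07 ]
jar [0.416 0.011 0.059]
```

View pics/c26.png

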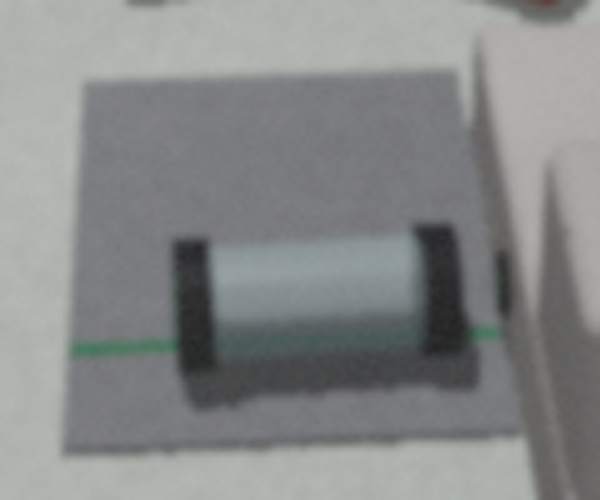

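```bash
python3 - <<'E'
from h import *
for u,v in((195,275),(278,271.4)): print('line',(toph(ray('scene',u,v,.004))*1000).round(1))
a=np.linspace(0,2*np.pi,73)
for xc in (25,30,35,40,45):
    r=[]
    for y in (-310,-296,-200,-186):
        R=[proj('scene',np.r_[tow([(xc+28.2*np.cos(t))/1e3,y/1e3])[0],.032+.0282*np.sin(t)]) for t in a]
        R=np.array(R); r.append((R[:,0].mean().round(0),R[:,1].min().round(1),R[:,1].max().round(1)))
    print(xc,r)
p=np.load('pics/scene26.npz')['p'].astype(int).sum(2)
for u in (217,219,221,266,268,270): print(u,[int(x) for x in p[246:284,u]])
E
```

```text
line [[  27.7 -349.8]]
line [[  26.8 -169.6]]
25 [(np.float64(213.0), np.float64(250.2), np.float64(276.9)), (np.float64(220.0), np.float64(250.0), np.float64(276.7)), (np.float64(264.0), np.float64(248.4), np.float64(274.9)), (np.float64(271.0), np.float64(248.1), np.float64(274.6))]
30 [(np.float64(213.0), np.float64(251.7), np.float64(278.6)), (np.float64(220.0), np.float64(251.5), np.float64(278.3)), (np.float64(265.0), np.float64(249.8), np.float64(276.5)), (np.float64(271.0), np.float64(249.6), np.float64(276.2))]
35 [(np.float64(213.0), np.float64(253.2), np.float64(280.2)), (np.float64(220.0), np.float64(253.0), np.float64(279.9)), (np.float64(265.0), np.float64(251.3), np.float64(278.1)), (np.float64(271.0), np.float64(251.1), np.float64(277.8))]
40 [(np.float64(213.0), np.float64(254.8), np.float64(281.9)), (np.float64(220.0), np.float64(254.5), np.float64(281.6)), (np.float64(265.0), np.float64(252.8), np.float64(279.7)), (np.float64(272.0), np.float64(252.6), np.float64(279.4))]
45 [(np.float64(213.0), np.float64(256.3), np.float64(283.5)), (np.float64(220.0), np.float64(
[... 615 characters left out ...]
 223, 208, 190, 184, 159, 164, 157, 152, 137, 136, 128, 128, 137, 138, 127, 133, 127, 149, 175, 213, 210, 216, 214]
266 [369, 367, 351, 290, 198, 147, 132, 135, 132, 148, 159, 143, 160, 157, 152, 131, 145, 153, 133, 138, 137, 134, 132, 127, 120, 112, 138, 126, 119, 138, 182, 200, 213, 212, 217, 240, 310, 355]
268 [359, 363, 350, 285, 198, 138, 144, 127, 147, 147, 148, 146, 141, 137, 132, 123, 136, 120, 127, 118, 120, 131, 128, 116, 123, 109, 130, 123, 124, 139, 173, 198, 210, 211, 213, 221, 254, 318]
270 [365, 365, 358, 323, 258, 213, 192, 164, 164, 168, 154, 153, 157, 141, 135, 133, 129, 133, 128, 126, 114, 128, 122, 109, 123, 116, 121, 126, 126, 153, 184, 209, 221, 219, 216, 220, 248, 311]
```

```bash
python3 - <<'E'
from station import ticket,telemetry
s=telemetry.sense(); print(s['time_s'],s['joint_velocities'].round(3) if hasattr(s['joint_velocities'],'round') else s['joint_velocities'],s['force'])
print(ticket.job_done())
E
```

```text
29.5333 [-0.002  0.003 -0.002  0.006 -0.002  0.001 -0.001] [0.66079552 0.21988082 0.77493502]
the job is handed in; nothing more can be done
None
```

I rolled the glass cell onto the green line, turned the selector five clicks so the green post is at the green lamp, and handed the job in at 29.5 s; it reported no verdict.

- **Cell:** I pushed the clear, black-capped cell along the plate with the jaws around it, and left the two red ones alone. In the last pictures its centre is about 3–5 mm past the line, 2–3° off square and resting flat. The cameras disagreed by a few millimetres on where the line is: 27 mm in the scene view, 28–33 mm in the wrist views. So I measured the cell against the line within each picture.
- **Re-roll:** the cell first stopped about 6 mm short of the line. I pushed it one step further, it leaned past that step against the front finger, and I eased it back.
- **Selector:** the green post and its stripe read −60° and the lamp −60.1°.
- **Force:** the third click wedged the finger against the post, and the wrist read about 17 N in total at the end of that move, against the 30 N limit. I backed off and found the selector stopped at the half-way point, then finished the click from a better angle. The other readings taken after the moves were near zero, but the force was not recorded during the moves.
- **Other checks:** the beaker and the jar read where they were at the start, within a few millimetres. At hand-in the arm was still, clear of everything and above the bench.

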